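# Make up two sample kits for the orbital shaker

### The job

Make up the two kits from the stock on the bench, everything standing upright in its bay. Long three-bay tray: the large conical flask in the middle bay, the flask clamp in the bay next to the tray's black pull tab, the squat jar in the bay at the other end; short two-bay tray: the small conical flask in the bay next to the pull tab, the capped bottle in the other bay. Put each thing down gently on the floor of its bay: do not drop anything or knock it over.

Things in the scene. Friction and masses are not known exactly. Their poses are not given: they have to be found in the camera images.
- large_flask_mid (a point): Larger conical glass flask with a crimped foil cap, 118 mm high, 120 g: base 67 mm across, wall narrowing from 12 mm above the bottom to the 25 mm neck at 80 mm; foil cap about 30 mm across from 82 to 118 mm above the bottom. Grip it by the foil cap (about 39 mm above this point; firm, 40 N does no harm). Origin: centre, half-way up; z up. Round, so its yaw does not matter.
- small_flask_mid (a point): Smaller conical glass flask with a crimped foil cap, 76 mm high, 40 g: base 43 mm across, wall narrowing to the 18 mm neck at 46 mm; foil cap about 23 mm across from 48 to 76 mm above the bottom. Grip it by the foil cap (about 25 mm above this point). Origin: centre, half-way up; z up. Round, so its yaw does not matter.
- bottle_mid (a point): Straight-sided brown glass bottle with a screw cap, 105 mm high, 200 g: body 56 mm across up to 66 mm, then a shoulder, cap 46 mm across from 78 to 105 mm above the bottom (cap centre 39 mm above this point). Grip by cap or body. Origin: centre, half-way up; z up. Round, so its yaw does not matter.
- jar_mid (a point): Squat white plastic jar with a grey screw lid, 60 mm high, 110 g: body 58 mm across, lid 60 mm across from 44 to 60 mm above the bottom (lid 14 to 30 mm above this point). Grip by the lid. Origin: centre, half-way up; z up. Round, so its yaw does not matter.
- clamp_mid (a point): Steel flask clamp, 50 mm high, 140 g: a round 58 mm base plate with four upright strips that carry an open ring, 60 mm outside, from 34 to 50 mm above the bottom (9 to 25 mm above this point). Grip it across the outside of the ring; it bears 40 N. Origin: centre, half-way up; z up. Round, so its yaw does not matter.
- long_tray: Long low steel tray, fixed to the bench, 96 x 289 mm, three equal bays in a row. Origin: centre of its underside; y along the row towards the end with the flat black pull tab, x across, z up. Bay centres at y = +95 mm (next to the tab), 0 (middle) and -95 mm (far from the tab). Each bay is 88 mm (x) by 91 mm (y) inside; its floor is 3 mm and the rims of walls and dividers 15 mm above the bench; walls 4 mm thick. The tab is 45 x 24 mm, its top level with the rim.
- short_tray: Short low steel tray, fixed to the bench, 84 x 164 mm, two equal bays in a row. Origin: centre of its underside; y along the row, AWAY from the end with the flat black pull tab, x across, z up. Bay centres at y = -40 mm (next to the tab) and +40 mm (far from the tab). Each bay is 76 mm (x and y) inside; its floor is 3 mm and the rims of walls and divider 15 mm above the bench; walls 4 mm thick.
Not all that is in view belongs to the job. Leave any blue or pink look-alike of the part that bears jar_mid alone.

How it is judged:
By the outcome, as a careful person would: the job done as asked, in the order asked, and still so for the second after the job is handed in, with the robot touching nothing.
It also fails if it takes over 131 s, if anything falls off the work surface, if the arm or the gripper's body presses on something with over 40 N, if the wrist force passes 120 N, or if a joint passes its speed limit or range.

### The arm

A 7-joint arm with a two-finger parallel gripper is mounted at the origin on the work surface. World frame = base frame: x ahead of the robot, y to its left, z up, the work surface at z = 0. Lengths are in m, angles in rad, forces in N, time in s.
With the tool pointing down it reaches from about 0.4 to 0.875 m from the base axis. Payload 6.5 kg.
Tool frame: the origin (TCP) lies at the very end of the fingers, on their centre line; the grasp point (between the pads) lies 19 mm behind it; z points along the fingers, y is the direction in which the jaws open and shut (so a half turn about z gives the same grasp; the last joint's range is limited). The gripper opens to 85 mm and grips with 20 to 120 N. Pads are 22 mm wide; open, the fingers measure 114 mm over their backs; the gripper's body (76 mm by 85 mm) begins 54 mm behind the grasp point. The pads swing forward as they close: fully open they stand 13 mm farther back than shut.
Start: joints at [1.242, 0.536, -0.004, 1.538, 0.003, 1.067, -0.071], TCP at [0.169, -0.628, 0.231] pointing down, gripper open.
Joint ranges: [-2.7, 2.7], [-0.37, 2.16], [-1.27, 1.26], [0.24, 2.4], [-1.31, 4.45], [0.19, 1.91], [-2.76, 2.76]. Speed limits (rad/s): [2.39, 2.39, 3.14, 3.14, 3.14, 3.14, 3.14].

### API

Orientations are given as a unit quaternion [w, x, y, z].
In Python, from cell import arm, cams gives the robot as it stands.
- The arm moves only by the tool carry_out, never from a script. Its argument "deltas" is a list of rows, each an object of numbers: "grip": the gripper's target within -1 to 1 (fully open at 1, half-way at 0, shut at -1); "x", "y", "z": the shift along the world's x, y, z in mm; "spin": the turn about the world's z in rad. In form: [{"grip": .., "x": .., "y": .., "z": .., "spin": ..}, ...]. A call has 1 to 5 rows; each row shifts and turns the commanded pose from where the row before left it; what a row does not reach is not made up. A row lasts 1/12 s, in which the tool goes at most 41.7 mm and 7.16 degrees, less where a joint would pass 70% of its speed; a pose out of reach is approached as far as the arm can. A call is refused whole if a number of a shift passes 41.7 or a number of a turn 0.125, either way. A call with a gripper value outside its range is refused whole. The fingers move at their own pace and stop on an object; "grip_force" is the grip in N (left out, the last holds). Time passes only in rows, so rows that do not move let the fingers close. It gives the time, the measured TCP pose, the force and the opening at its end, in the units of the state.
- arm.get_state(): the state, without advancing time (a new reading comes with each control period).
- cams.grab_frame(name): name is "scene" or "top" or "wrist"; returns a dict with "frame" (384x512x3 uint8, red, green, blue), "K" (3x3 intrinsics, pixels), "rvec" (rotation vector, rad) and "tvec" (3), from world to camera coordinates, as OpenCV has them. Camera axes: x right, y down, z forward; pixel columns grow to the right and rows downward; lengths in m; the calibration is good to about 2 mm. A picture is of the moment at which its call begins. There is no depth.
- arm.sign_off(): hands the job in, once; it reports no verdict.
The state is a dict: "time_s": time; "joint_pos": joint angles; "qd": joint speeds; "joint_efforts": joint torques, N m; "tool_pos": TCP position; "ee_rot": TCP orientation; "contact_force": force on the tool from outside, world axes, zero at the start; "ft_torque": the same for the moment, N m; "grip_width": finger opening in m.
Only numpy, scipy, OpenCV 4.12 (cv2) and the standard library are available. Lean on these libraries where they do the work, as an engineer would, in place of code of your own. Each camera call takes 0.05 s, during which the arm holds its last target. There are 200 camera calls.

## Working session

There is one attempt and no reset: what is moved stays moved. The work goes in short steps, Python scripts to look and compute and a tool call to move; the robot and the scene stay as the last step left them, time stands still between calls to the robot, and variables do not carry over. Pictures are saved under pics/ and viewed, about 12 in all and at most 16, crops included, and the job is handed in when it is done.

Besides the shell and the picture viewer there is one more tool, called after "Emit:" by a JSON object that holds its "method" and its "body", one argument or row to a line. carry_out: Moves the arm, as the interface text tells. Its arguments: {"type":"object","properties":{"deltas":{"type":"array"},"grip_force":{"type":"number"}},"required":["deltas"]}

```bash
mkdir -p pics
python3 - <<'E'
from cell import arm,cams
import cv2,numpy as np,pickle
d={}
for n in ("scene","top"):
    f=cams.grab_frame(n);d[n]=f
    cv2.imwrite(f"pics/{n}0.png",cv2.resize(f["frame"][:,:,::-1],(800,600),interpolation=cv2.INTER_CUBIC))
    R=cv2.Rodrigues(np.array(f["rvec"]))[0];print(n,f["K"],(-R.T@np.array(f["tvec"]).ravel()).round(3),R.round(2))
pickle.dump(d,open("f0.pkl","wb"))
print(arm.get_state())
E
```

```text
scene [[369.60320584   0.         253.92577392]
 [  0.         369.60320584 193.71011213]
 [  0.           0.           1.        ]] [1.318 0.059 0.554] [[-0.08  1.    0.02]
 [ 0.55  0.06 -0.83]
 [-0.83 -0.06 -0.55]]
top [[414.3056823    0.         245.96226494]
 [  0.         414.3056823  194.67471828]
 [  0.           0.           1.        ]] [ 0.398 -0.012  1.194] [[ 0.01 -1.    0.01]
 [-0.99 -0.01 -0.16]
 [ 0.16 -0.   -0.99]]
{'time_s': 0.1, 'joint_pos': array([ 1.24181771,  0.53713757, -0.00442528,  1.53874792,  0.00257375,
        1.06729346, -0.07119189]), 'qd': array([-1.53262125e-03, -1.59307190e-03, -1.45326802e-03, -2.69212484e-03,
        7.56748753e-04, -3.40478028e-05, -6.92022944e-04]), 'joint_efforts': array([ 2.01072558e-03, -5.84570074e+01,  1.05141174e+00, -2.59775770e+01,
        1.26047121e-02,  4.57548580e-03,  3.36949267e-05]), 'tool_pos': array([ 0.16868832, -0.62715031,  0.23048054]), 'ee_rot': array([-7.75326633e-04,  9.91376882e-01,  1.31039128e-01, -1.53175340e-04]), 'contact_force': array([ 0.57831476, -0.3387282 ,  0.11757004]), 'ft_torque': array([ 0.01187966,  0.01427344, -0.00504752]), 'grip_width': 0.08532609992663273}
```

View pics/scene0.png

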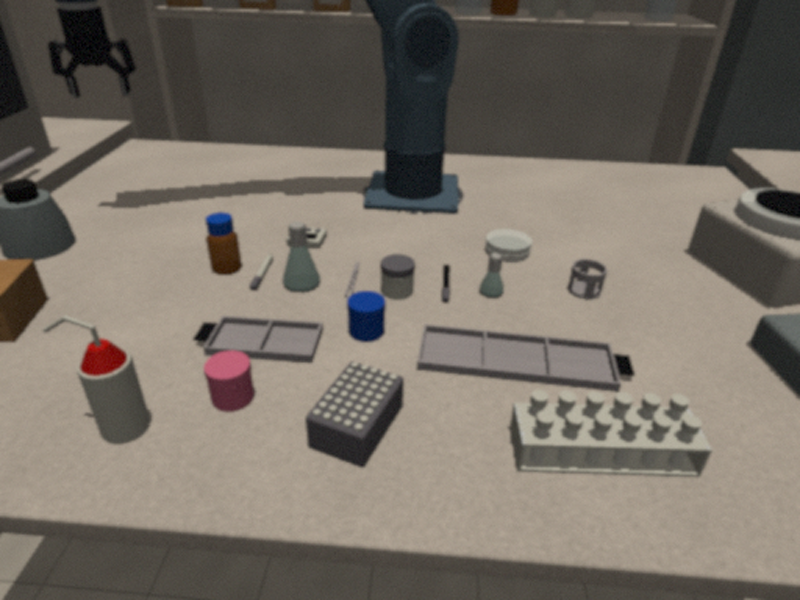

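View pics/top0.png

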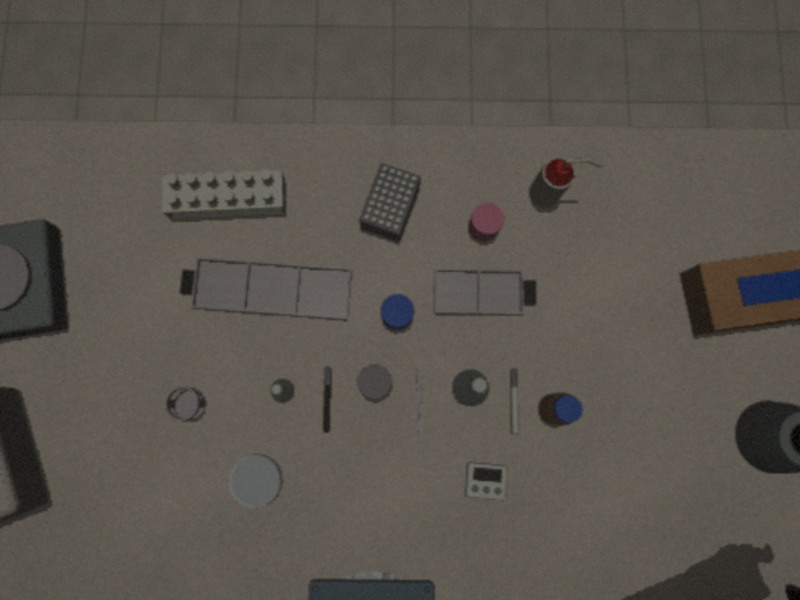

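The scene view shows all stock and both trays. In the top view (800x600):
- clamp (186,404)
- small flask (277,389)
- jar candidates: grey lid on white body (375,382), blue (397,311) and pink (487,220). The grey-lidded one fits "white with grey lid".
- large flask (480,386)
- bottle (568,409)
- long tray's tab on the left (187,282), short tray's tab on the right (530,292)

I'll confirm with one enlarged crop.

```bash
cat > h.py <<'E'
import cv2,numpy as np
def ray(f,u,v,z):
    R=cv2.Rodrigues(np.array(f["rvec"],float))[0];t=np.array(f["tvec"],float).ravel()
    c=-R.T@t;d=R.T@np.linalg.inv(f["K"])@np.array([u,v,1.])
    return (c+d*(z-c[2])/d[2])[:2]
def proj(f,P):
    return cv2.projectPoints(np.array(P,float).reshape(-1,3),np.array(f["rvec"],float),np.array(f["tvec"],float),f["K"],None)[0].reshape(-1,2)
def crop(f,x0,y0,x1,y1,s,name,gain=2.2):
    c=f["frame"][y0:y1,x0:x1,::-1]
    c=cv2.resize(cv2.convertScaleAbs(c,alpha=gain),None,fx=s,fy=s,interpolation=cv2.INTER_CUBIC)
    cv2.imwrite(name,c)
E
python3 - <<'E'
import pickle;from h import *
d=pickle.load(open("f0.pkl","rb"));f=d["top"]
crop(f,100,158,380,285,2.85,"pics/c1.png")
s=1.5625
for n,u,v,z in [("clamp",186,404,.05),("sf",277,389,.076),("jar",375,382,.06),("lf",480,386,.118),("bot",568,409,.105),("blue",397,311,.06),
 ("L1",198,260,.015),("L2",351,268,.015),("L3",348,320,.015),("L4",193,311,.015),("S1",435,271,.015),("S2",522,271,.015),("S3",523,315,.015),("S4",433,315,.015)]:
    print(n,ray(f,u/s,v/s,z).round(4))
E
```

```text
clamp [0.4058 0.3269]
sf [0.4326 0.1653]
jar [ 0.4469 -0.0021]
lf [ 0.4396 -0.1761]
bot [ 0.4036 -0.324 ]
blue [ 0.5723 -0.0396]
L1 [0.6713 0.3307]
L2 [0.6593 0.0455]
L3 [0.5615 0.0493]
L4 [0.5751 0.3345]
S1 [ 0.6554 -0.1109]
S2 [ 0.6572 -0.2731]
S3 [ 0.5743 -0.2729]
S4 [ 0.5725 -0.107 ]
```

View pics/c1.png

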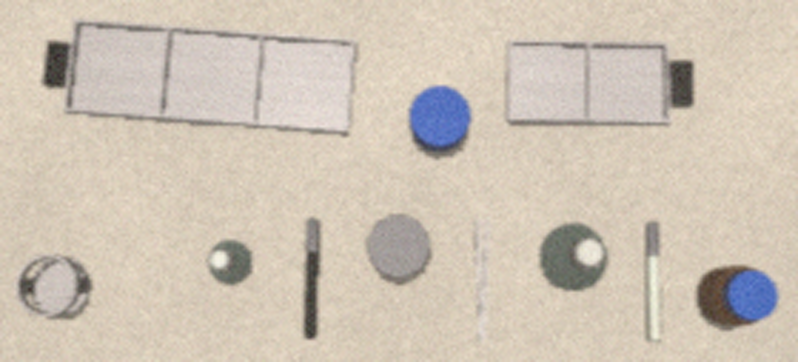

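The crop (100+x/2.85, 158+y/2.85) confirms the jar: the grey lid at (399,246), with the blue look-alike at (440,116) left alone. The other items match the list. I'll compute positions and check them by drawing them into the scene view.

Run:
```python
import pickle;from h import *
d=pickle.load(open("f0.pkl","rb"));f=d["top"];g=d["scene"]
P=lambda x,y,z:ray(f,100+x/2.85,158+y/2.85,z)
o={n:(P(x,y,z),z) for n,x,y,z in [("lf",590,251,.118),("sf",219,261,.076),("jar",399,247,.06),("bot",752,295,.105),("clamp",55,286,.05)]}
for n,(p,z) in o.items(): print(n,p.round(4))
L=np.array([P(x,y,.015) for x,y in[(78,24),(355,44),(346,132),(66,112)]])
S=np.array([P(x,y,.015) for x,y in[(509,44),(664,46),(668,122),(508,122)]])
out={}
for n,T,ys in(("L",L,(.095,0,-.095)),("S",S,(-.04,.04))):
    c=T.mean(0);a=(T[0]+T[3]-T[1]-T[2])/2;print(n,c.round(4),np.linalg.norm(a),"yaw",np.degrees(np.arctan2(a[1],a[0])))
    u=a/np.linalg.norm(a)
    for y in ys: b=c+u*y;out[n,y]=b;print(n,y,b.round(4))
im=cv2.convertScaleAbs(g["frame"][:,:,::-1],alpha=2);im=cv2.resize(im,(1024*3//2,768*3//2),interpolation=cv2.INTER_CUBIC)
def ring(p,z,r,col):
    t=np.linspace(0,6.28,40);q=proj(g,np.c_[p[0]+r*np.cos(t),p[1]+r*np.sin(t),0*t+z]);cv2.polylines(im,[((q+.5)*3).astype(int)],True,col,1)
for n,r,rb in(("lf",.015,.0335),("sf",.0115,.0215),("jar",.03,.029),("bot",.023,.028),("clamp",.03,.029)): ring(*o[n],r,(0,0,255));ring(o[n][0],0,rb,(0,255,0))
for b in out.values(): ring(b,.003,.03,(255,0,0))
cv2.imwrite("pics/ov.png",im[400:820,360:1160+100])
cv2.imwrite("pics/ov.png",cv2.resize(im[400:760,360:1240],(800,327)))
```

```text
lf [ 0.4421 -0.1756]
sf [0.4309 0.1664]
jar [ 0.4464 -0.0021]
bot [ 0.4043 -0.3249]
clamp [0.4064 0.3262]
L [0.617  0.1908] 0.28350905411984334 yaw 86.46286785058672
L 0.095 [0.6228 0.2857]
L 0 [0.617  0.1908]
L -0.095 [0.6111 0.096 ]
S [ 0.6155 -0.1909] 0.16007144432767126 yaw 90.26208991197196
S -0.04 [ 0.6157 -0.2309]
S 0.04 [ 0.6153 -0.1509]
```

View pics/ov.png

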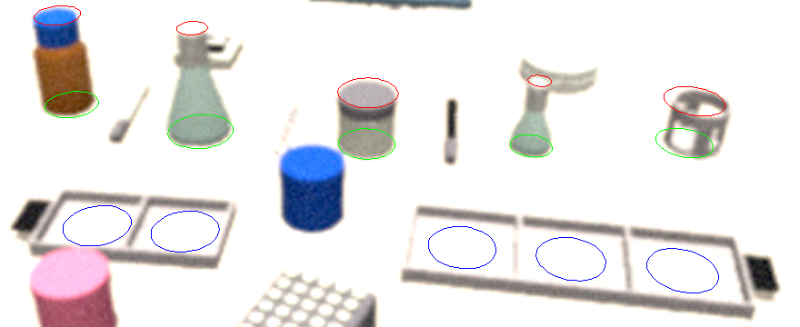

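Emit:
{"method": "carry_out", "body": {
  "deltas": [
    {"grip": 1, "x": 25, "y": 25, "z": 0, "spin": 0.12},
    {"grip": 1, "x": 25, "y": 25, "z": 0, "spin": 0.12},
    {"grip": 1, "x": 25, "y": 25, "z": 0, "spin": 0.12},
    {"grip": 1, "x": 25, "y": 25, "z": 0, "spin": 0.12},
    {"grip": 1, "x": 25, "y": 25, "z": 0, "spin": 0.12}
  ],
  "grip_force": 35
}}

```text
time_s: 0.52
tool_pos: [0.2946, -0.5011, 0.231]
ee_rot: [-0.0, 0.907, 0.421, -0.0]
contact_force: [1.1, -0.5, 0.6]
grip_width: 0.0852
```

The overlay shows rings on the flasks, jar and bays within 1–2 mm. The clamp ring sits about 4 mm too far to the left, so I'll look at the clamp up close later. Next, go above the large flask.

Emit:
{"method": "carry_out", "body": {
  "deltas": [
    {"grip": 1, "x": 16, "y": 36, "z": 0, "spin": 0.11},
    {"grip": 1, "x": 16, "y": 36, "z": 0, "spin": 0.11},
    {"grip": 1, "x": 16, "y": 36, "z": 0, "spin": 0.11},
    {"grip": 1, "x": 16, "y": 36, "z": 0, "spin": 0.11},
    {"grip": 1, "x": 16, "y": 36, "z": 0, "spin": 0.11}
  ]
}}

```text
time_s: 0.93
tool_pos: [0.374, -0.3208, 0.2311]
ee_rot: [-0.0, 0.759, 0.651, -0.0]
contact_force: [1.3, -0.1, -0.3]
grip_width: 0.0853
```

Emit:
{"method": "carry_out", "body": {
  "deltas": [
    {"grip": 1, "x": 16, "y": 36, "z": 0, "spin": 0.1},
    {"grip": 1, "x": 16, "y": 36, "z": 0, "spin": 0},
    {"grip": 1, "x": 16, "y": 36, "z": 0, "spin": 0},
    {"grip": 1, "x": 19, "y": 37, "z": 0, "spin": 0},
    {"grip": 1, "x": 0, "y": 0, "z": 0, "spin": 0}
  ]
}}

```text
time_s: 1.35
tool_pos: [0.4444, -0.1691, 0.2318]
ee_rot: [-0.0, 0.723, 0.69, 0.002]
contact_force: [0.5, 1.1, -0.2]
grip_width: 0.0853
```

Run:
```python
from cell import arm,cams
from h import *
f=cams.grab_frame("wrist");s=arm.get_state();print(s["tool_pos"],s["ee_rot"],s["joint_pos"].round(2))
print(proj(f,[[.442,-.1756,.118],[.442,-.1756,0]]))
crop(f,0,0,512,384,1.56,"pics/w1.png",1.8)
```

```text
[ 0.44264539 -0.17314262  0.23146913] [-1.48295412e-04  7.24384519e-01  6.89395529e-01  9.22651138e-04] [ 0.7   0.28 -0.49  1.96  0.16  0.94  0.08]
[[252.89079336 196.96059651]
 [253.01046247 172.22440553]]
```

View pics/w1.png

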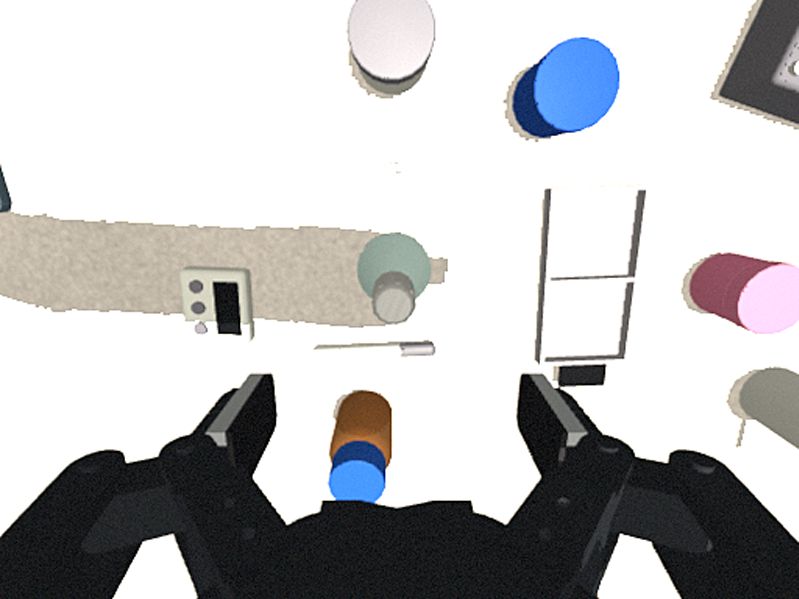

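The cap at (395,304) lies within 2 px of the prediction (394,307), so I descend and grip.

Emit:
{"method": "carry_out", "body": {
  "deltas": [
    {"grip": 1, "z": -38},
    {"grip": 1, "z": -38},
    {"grip": 1, "z": -38},
    {"grip": 1, "z": -36},
    {"grip": 1, "z": 0}
  ]
}}

```text
invalid input
```

Emit:
{"method": "carry_out", "body": {
  "deltas": [
    {"grip": -1},
    {"grip": -1},
    {"grip": -1},
    {"grip": -1},
    {"grip": -1}
  ]
}}

```text
invalid input
```

Emit:
{"method": "carry_out", "body": {
  "deltas": [
    {"grip": -1},
    {"grip": -1},
    {"grip": -1},
    {"grip": -1},
    {"grip": -1}
  ]
}}

```text
invalid input
```

All row fields are needed.

Emit:
{"method": "carry_out", "body": {
  "deltas": [
    {"grip": 1, "x": 0, "y": 0, "z": -38, "spin": 0},
    {"grip": 1, "x": 0, "y": 0, "z": -38, "spin": 0},
    {"grip": 1, "x": 0, "y": 0, "z": -38, "spin": 0},
    {"grip": 1, "x": 0, "y": 0, "z": -36, "spin": 0},
    {"grip": 1, "x": 0, "y": 0, "z": 0, "spin": 0}
  ]
}}

```text
time_s: 1.82
tool_pos: [0.4355, -0.1772, 0.0756]
ee_rot: [-0.005, 0.728, 0.686, -0.003]
contact_force: [-1.0, 1.0, -0.6]
grip_width: 0.0855
```

Emit:
{"method": "carry_out", "body": {
  "deltas": [
    {"grip": -1, "x": 0, "y": 0, "z": 0, "spin": 0},
    {"grip": -1, "x": 0, "y": 0, "z": 0, "spin": 0},
    {"grip": -1, "x": 0, "y": 0, "z": 0, "spin": 0},
    {"grip": -1, "x": 0, "y": 0, "z": 0, "spin": 0},
    {"grip": -1, "x": 0, "y": 0, "z": 0, "spin": 0}
  ]
}}

```text
time_s: 2.23
tool_pos: [0.4424, -0.1784, 0.0832]
ee_rot: [0.002, 0.727, 0.686, 0.001]
contact_force: [-2.1, -0.6, 11.8]
grip_width: 0.0286
```

Emit:
{"method": "carry_out", "body": {
  "deltas": [
    {"grip": -1, "x": 0, "y": 0, "z": 0, "spin": 0},
    {"grip": -1, "x": 0, "y": 0, "z": 0, "spin": 0},
    {"grip": -1, "x": 0, "y": 0, "z": 0, "spin": 0},
    {"grip": -1, "x": 0, "y": 0, "z": 0, "spin": 0},
    {"grip": -1, "x": 0, "y": 0, "z": 0, "spin": 0}
  ]
}}

```text
time_s: 2.65
tool_pos: [0.4423, -0.1784, 0.0832]
ee_rot: [0.002, 0.727, 0.686, 0.001]
contact_force: [0.1, -0.5, 8.6]
grip_width: 0.0289
```

Emit:
{"method": "carry_out", "body": {
  "deltas": [
    {"grip": -1, "x": 0, "y": 0, "z": 10, "spin": 0},
    {"grip": -1, "x": 0, "y": 0, "z": 20, "spin": 0},
    {"grip": -1, "x": 0, "y": 0, "z": 25, "spin": 0},
    {"grip": -1, "x": 0, "y": 0, "z": 20, "spin": 0},
    {"grip": -1, "x": 0, "y": 0, "z": 15, "spin": 0}
  ]
}}

```text
time_s: 3.07
tool_pos: [0.4414, -0.1778, 0.174]
ee_rot: [0.001, 0.727, 0.686, 0.0]
contact_force: [0.1, -0.1, 0.0]
grip_width: 0.0289
```

Emit:
{"method": "carry_out", "body": {
  "deltas": [
    {"grip": -1, "x": 8, "y": 17, "z": 0, "spin": 0},
    {"grip": -1, "x": 14, "y": 30, "z": 0, "spin": 0},
    {"grip": -1, "x": 16, "y": 34, "z": 0, "spin": 0},
    {"grip": -1, "x": 16, "y": 34, "z": 0, "spin": 0},
    {"grip": -1, "x": 16, "y": 34, "z": 0, "spin": 0}
  ]
}}

```text
time_s: 3.48
tool_pos: [0.5113, -0.0274, 0.1725]
ee_rot: [0.001, 0.728, 0.686, 0.0]
contact_force: [1.5, -0.3, -0.9]
grip_width: 0.0285
```

Emit:
{"method": "carry_out", "body": {
  "deltas": [
    {"grip": -1, "x": 16, "y": 34, "z": 0, "spin": 0},
    {"grip": -1, "x": 16, "y": 34, "z": 0, "spin": 0},
    {"grip": -1, "x": 16, "y": 34, "z": 0, "spin": 0},
    {"grip": -1, "x": 16, "y": 34, "z": 0, "spin": 0},
    {"grip": -1, "x": 16, "y": 34, "z": 0, "spin": 0}
  ]
}}

```text
time_s: 3.9
tool_pos: [0.5913, 0.1429, 0.1725]
ee_rot: [0.0, 0.727, 0.686, 0.0]
contact_force: [0.1, -0.0, -0.8]
grip_width: 0.0289
```

Emit:
{"method": "carry_out", "body": {
  "deltas": [
    {"grip": -1, "x": 14, "y": 30, "z": 0, "spin": 0},
    {"grip": -1, "x": 8, "y": 17, "z": 0, "spin": 0},
    {"grip": -1, "x": 3, "y": 3, "z": 0, "spin": 0},
    {"grip": -1, "x": 0, "y": 0, "z": 0, "spin": 0},
    {"grip": -1, "x": 0, "y": 0, "z": 0, "spin": 0}
  ]
}}

```text
time_s: 4.32
tool_pos: [0.6156, 0.1899, 0.1716]
ee_rot: [0.0, 0.728, 0.686, -0.001]
contact_force: [-0.7, -0.9, -1.3]
grip_width: 0.0287
```

Run:
```python
from cell import arm,cams
from h import *
f=cams.grab_frame("wrist");s=arm.get_state();print(s["tool_pos"],s["ee_rot"],s["contact_force"],s["grip_width"])
crop(f,0,0,512,384,1.3,"pics/w2.png",1.2)
```

```text
[0.61563366 0.18921926 0.17147676] [ 4.33781683e-04  7.27882286e-01  6.85701611e-01 -7.00074645e-04] [-0.17004866 -0.55179991 -1.60917661] 0.029085140352761406
```

View pics/w2.png

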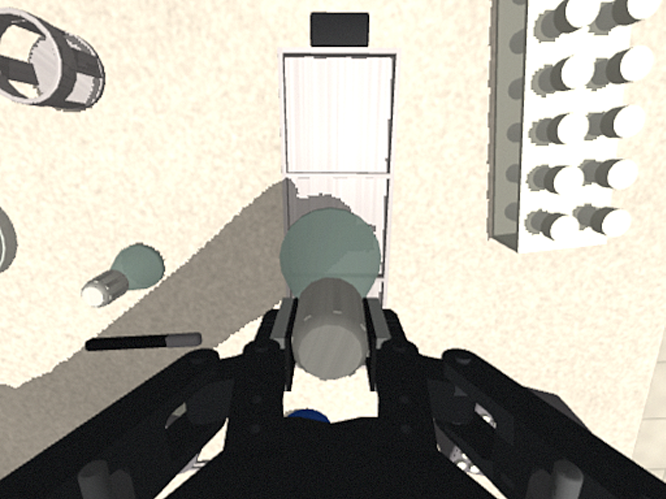

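The wrist view shows the flask upright in the jaws and centred over the middle bay. Lowering.

Emit:
{"method": "carry_out", "body": {
  "deltas": [
    {"grip": -1, "x": 1, "y": 1, "z": -25, "spin": 0},
    {"grip": -1, "x": 0, "y": 0, "z": -25, "spin": 0},
    {"grip": -1, "x": 0, "y": 0, "z": -20, "spin": 0},
    {"grip": -1, "x": 0, "y": 0, "z": -10, "spin": 0},
    {"grip": -1, "x": 0, "y": 0, "z": -2, "spin": 0}
  ]
}}

```text
time_s: 4.78
tool_pos: [0.6154, 0.19, 0.0874]
ee_rot: [-0.0, 0.728, 0.686, -0.002]
contact_force: [-0.2, 0.4, -1.1]
grip_width: 0.0292
```

Emit:
{"method": "carry_out", "body": {
  "deltas": [
    {"grip": -1, "x": 0, "y": 0, "z": -1, "spin": 0},
    {"grip": -1, "x": 0, "y": 0, "z": -1, "spin": 0},
    {"grip": -1, "x": 0, "y": 0, "z": -0.5, "spin": 0},
    {"grip": -1, "x": 0, "y": 0, "z": 0, "spin": 0},
    {"grip": -1, "x": 0, "y": 0, "z": 0, "spin": 0}
  ]
}}

```text
time_s: 5.2
tool_pos: [0.6174, 0.1925, 0.0877]
ee_rot: [0.0, 0.727, 0.686, 0.001]
contact_force: [-0.9, -1.1, -1.5]
grip_width: 0.0291
```

Emit:
{"method": "carry_out", "body": {
  "deltas": [
    {"grip": -1, "x": 0, "y": -1, "z": -0.7, "spin": 0},
    {"grip": -1, "x": 0, "y": 0, "z": -0.7, "spin": 0},
    {"grip": -1, "x": 0, "y": 0, "z": 0, "spin": 0},
    {"grip": -1, "x": 0, "y": 0, "z": 0, "spin": 0},
    {"grip": -1, "x": 0, "y": 0, "z": 0, "spin": 0}
  ]
}}

```text
time_s: 5.62
tool_pos: [0.6173, 0.1915, 0.0863]
ee_rot: [0.0, 0.727, 0.686, 0.0]
contact_force: [-1.3, -0.8, 5.0]
grip_width: 0.0285
```

Contact at TCP 0.0863, as predicted. Open and retreat.

Emit:
{"method": "carry_out", "body": {
  "deltas": [
    {"grip": -0.2, "x": 0, "y": 0, "z": 0, "spin": 0},
    {"grip": 0, "x": 0, "y": 0, "z": 0, "spin": 0},
    {"grip": 0.5, "x": 0, "y": 0, "z": 0, "spin": 0},
    {"grip": 1, "x": 0, "y": 0, "z": 0, "spin": 0},
    {"grip": 1, "x": 0, "y": 0, "z": 0, "spin": 0}
  ]
}}

```text
time_s: 6.03
tool_pos: [0.6168, 0.1913, 0.0852]
ee_rot: [-0.0, 0.727, 0.686, -0.0]
contact_force: [-0.1, 0.2, -0.7]
grip_width: 0.0769
```

Emit:
{"method": "carry_out", "body": {
  "deltas": [
    {"grip": 1, "x": 0, "y": 0, "z": 20, "spin": 0},
    {"grip": 1, "x": 0, "y": 0, "z": 35, "spin": 0},
    {"grip": 1, "x": 0, "y": 0, "z": 40, "spin": 0},
    {"grip": 1, "x": -15, "y": 10, "z": 20, "spin": 0},
    {"grip": 1, "x": -34, "y": 22, "z": 0, "spin": 0}
  ]
}}

```text
time_s: 6.45
tool_pos: [0.5745, 0.2211, 0.2056]
ee_rot: [0.003, 0.73, 0.683, 0.005]
contact_force: [0.1, 0.8, 1.0]
grip_width: 0.0854
```

Emit:
{"method": "carry_out", "body": {
  "deltas": [
    {"grip": 1, "x": -34, "y": 22, "z": 0, "spin": 0},
    {"grip": 1, "x": -34, "y": 22, "z": 0, "spin": 0},
    {"grip": 1, "x": -34, "y": 22, "z": 0, "spin": 0},
    {"grip": 1, "x": -34, "y": 22, "z": 0, "spin": 0},
    {"grip": 1, "x": -25, "y": 10, "z": 0, "spin": 0}
  ]
}}

```text
time_s: 6.87
tool_pos: [0.4032, 0.3244, 0.2008]
ee_rot: [-0.001, 0.726, 0.688, 0.0]
contact_force: [-0.6, 0.5, 1.1]
grip_width: 0.0855
```

Emit:
{"method": "carry_out", "body": {
  "deltas": [
    {"grip": 1, "x": 0, "y": 0, "z": 0, "spin": 0},
    {"grip": 1, "x": 0, "y": 0, "z": 0, "spin": 0},
    {"grip": 1, "x": 0, "y": 0, "z": 0, "spin": 0}
  ]
}}

```text
time_s: 7.12
tool_pos: [0.4078, 0.3208, 0.2005]
ee_rot: [0.0, 0.728, 0.686, 0.0]
contact_force: [0.3, -0.9, 0.4]
grip_width: 0.0852
```

Run:
```python
from cell import arm,cams
from h import *
f=cams.grab_frame("wrist");s=arm.get_state();print(s["tool_pos"],s["ee_rot"],s["contact_force"],s["grip_width"])
im=cv2.convertScaleAbs(f["frame"][:,:,::-1],alpha=1.1);im=cv2.resize(im,None,fx=1.56,fy=1.56)
t=np.linspace(0,6.28,50)
for z,r,c in((.05,.03,(0,0,255)),(0,.029,(0,255,0))):
    q=proj(f,np.c_[.4064+r*np.cos(t),.329+r*np.sin(t),0*t+z]);cv2.polylines(im,[(q*1.56).astype(int)],True,c,1)
print(proj(f,[[.4064,.329,.05],[.4064,.339,.05],[.4164,.329,.05]])*1.56)
cv2.imwrite("pics/w3.png",im)
g=cams.grab_frame("scene");crop(g,230,120,430,260,4,"pics/s3.png",1.8)
```

```text
[0.40821028 0.3204739  0.20035944] [3.65941607e-04 7.27985466e-01 6.85592456e-01 1.08428699e-04] [0.52404394 0.34233583 0.29365433] 0.08540208822467696
[[395.23952664 271.93688885]
 [394.41449933 258.36766038]
 [409.00038218 271.1449886 ]]
```

View pics/w3.png

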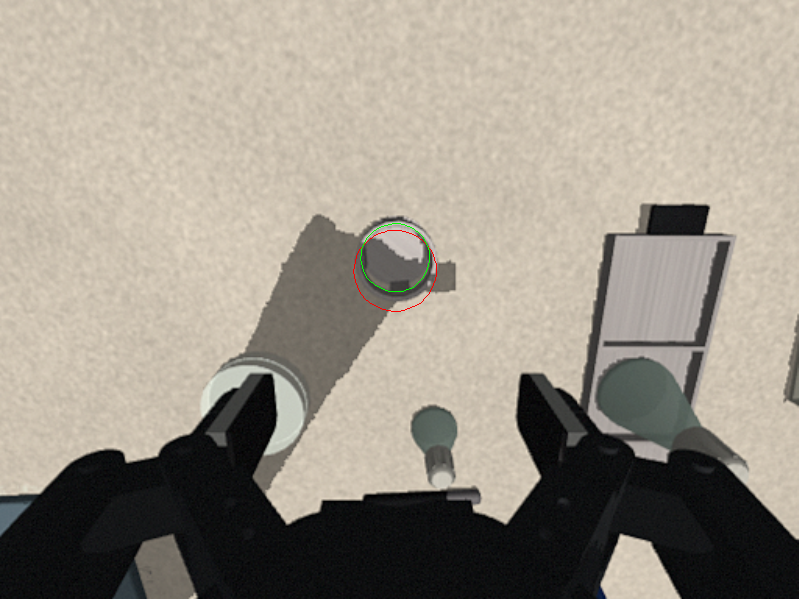

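The wrist view shows the clamp ring near (397,257), farther +y than my red overlay at (395,272). One enlarged comparison settles it.

Run:
```python
from cell import cams
from h import *
import pickle
w=cams.grab_frame("wrist");d=pickle.load(open("f0.pkl","rb"))
t=np.linspace(0,6.28,60);tiles=[]
for f,(x0,y0,x1,y1) in((w,(215,125,295,205)),(d["top"],(95,235,145,285)),(d["scene"],(350,150,400,200))):
    s=400/(x1-x0)
    for cy in(.332,.338):
        im=cv2.resize(cv2.convertScaleAbs(f["frame"][y0:y1,x0:x1,::-1],alpha=1.8 if f is not w else 1.3),(400,400),interpolation=cv2.INTER_CUBIC)
        for z,r,c in((.05,.03,(0,0,255)),(0,.029,(0,200,0))):
            q=proj(f,np.c_[.408+r*np.cos(t),cy+r*np.sin(t),0*t+z]);cv2.polylines(im,[((q+.5-[x0,y0])*s).astype(int)],True,c,1)
        tiles.append(cv2.resize(im,(260,260)))
cv2.imwrite("pics/cl.png",np.vstack([np.hstack(tiles[0::2]),np.hstack(tiles[1::2])]))
```

```text
(no output)
```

View pics/cl.png

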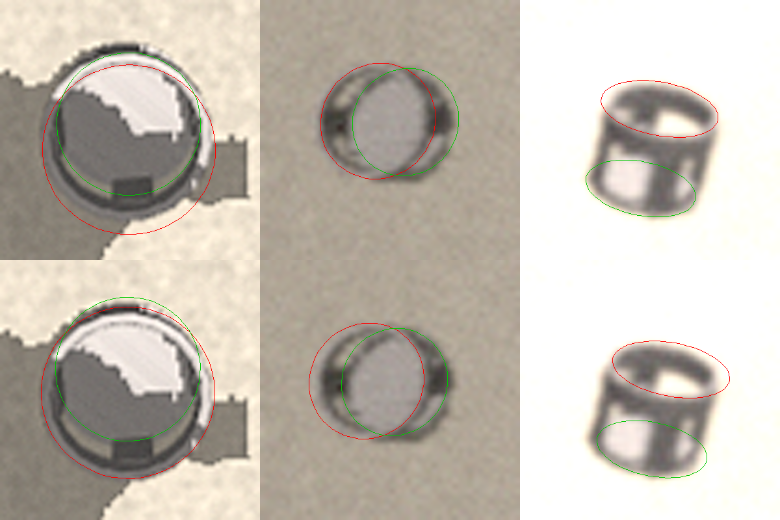

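Top and scene fit y = 0.332 and the wrist fits about 0.335, so I take 0.333. Descend.

Emit:
{"method": "carry_out", "body": {
  "deltas": [
    {"grip": 1, "x": 0, "y": 13, "z": -30, "spin": 0},
    {"grip": 1, "x": 0, "y": 0, "z": -41, "spin": 0},
    {"grip": 1, "x": 0, "y": 0, "z": -41, "spin": 0},
    {"grip": 1, "x": 0, "y": 0, "z": -38, "spin": 0},
    {"grip": 1, "x": 0, "y": 0, "z": -15, "spin": 0}
  ]
}}

```text
time_s: 7.68
tool_pos: [0.4055, 0.3314, 0.0306]
ee_rot: [0.0, 0.728, 0.686, -0.003]
contact_force: [-0.8, -0.4, -0.0]
grip_width: 0.0856
```

Emit:
{"method": "carry_out", "body": {
  "deltas": [
    {"grip": 1, "x": 0, "y": 0, "z": -10, "spin": 0},
    {"grip": 1, "x": 0, "y": 0, "z": -4, "spin": 0},
    {"grip": 1, "x": 0, "y": 0, "z": 0, "spin": 0},
    {"grip": 1, "x": 0, "y": 0, "z": 0, "spin": 0},
    {"grip": 1, "x": 0, "y": 0, "z": 0, "spin": 0}
  ]
}}

```text
time_s: 8.1
tool_pos: [0.408, 0.335, 0.0228]
ee_rot: [0.0, 0.727, 0.686, 0.001]
contact_force: [0.6, 0.1, 0.4]
grip_width: 0.0855
```

Emit:
{"method": "carry_out", "body": {
  "deltas": [
    {"grip": 0.3, "x": 0, "y": 0, "z": 0, "spin": 0},
    {"grip": 0, "x": 0, "y": 0, "z": 0, "spin": 0},
    {"grip": -1, "x": 0, "y": 0, "z": 0, "spin": 0},
    {"grip": -1, "x": 0, "y": 0, "z": 0, "spin": 0},
    {"grip": -1, "x": 0, "y": 0, "z": 0, "spin": 0}
  ]
}}

```text
time_s: 8.52
tool_pos: [0.4075, 0.3347, 0.0225]
ee_rot: [0.0, 0.727, 0.686, 0.001]
contact_force: [0.0, -0.4, 8.3]
grip_width: 0.0577
```

Emit:
{"method": "carry_out", "body": {
  "deltas": [
    {"grip": -1, "x": 0, "y": 0, "z": 0, "spin": 0},
    {"grip": -1, "x": 0, "y": 0, "z": 0, "spin": 0},
    {"grip": -1, "x": 0, "y": 0, "z": 0, "spin": 0}
  ]
}}

```text
time_s: 8.77
tool_pos: [0.4076, 0.3347, 0.0225]
ee_rot: [0.0, 0.727, 0.686, 0.001]
contact_force: [-0.2, -1.2, 8.6]
grip_width: 0.0581
```

Emit:
{"method": "carry_out", "body": {
  "deltas": [
    {"grip": -1, "x": 0, "y": 0, "z": 10, "spin": 0},
    {"grip": -1, "x": 0, "y": 0, "z": 15, "spin": 0},
    {"grip": -1, "x": 0, "y": 0, "z": 20, "spin": 0},
    {"grip": -1, "x": 10, "y": -2, "z": 10, "spin": 0},
    {"grip": -1, "x": 25, "y": -5, "z": 0, "spin": 0}
  ]
}}

```text
time_s: 9.18
tool_pos: [0.4398, 0.3299, 0.0794]
ee_rot: [-0.001, 0.725, 0.688, 0.001]
contact_force: [-0.1, 1.3, -1.5]
grip_width: 0.0582
```

Emit:
{"method": "carry_out", "body": {
  "deltas": [
    {"grip": -1, "x": 32, "y": -8, "z": 0, "spin": 0},
    {"grip": -1, "x": 32, "y": -8, "z": 0, "spin": 0},
    {"grip": -1, "x": 32, "y": -8, "z": 0, "spin": 0},
    {"grip": -1, "x": 32, "y": -8, "z": 0, "spin": 0},
    {"grip": -1, "x": 32, "y": -8, "z": 0, "spin": 0}
  ]
}}

```text
time_s: 9.6
tool_pos: [0.6032, 0.2864, 0.0771]
ee_rot: [-0.0, 0.727, 0.686, -0.0]
contact_force: [0.9, 1.4, -1.6]
grip_width: 0.0579
```

Emit:
{"method": "carry_out", "body": {
  "deltas": [
    {"grip": -1, "x": 15, "y": -1, "z": 0, "spin": 0},
    {"grip": -1, "x": 5, "y": 0, "z": 0, "spin": 0},
    {"grip": -1, "x": 0, "y": 0, "z": 0, "spin": 0},
    {"grip": -1, "x": 0, "y": 0, "z": 0, "spin": 0},
    {"grip": -1, "x": 0, "y": 0, "z": 0, "spin": 0}
  ]
}}

```text
time_s: 10.02
tool_pos: [0.6199, 0.2874, 0.0765]
ee_rot: [-0.001, 0.727, 0.687, -0.0]
contact_force: [1.5, 0.3, -2.2]
grip_width: 0.0579
```

Run:
```python
from cell import cams
from h import *
f=cams.grab_frame("scene");g=cams.grab_frame("wrist")
a=cv2.resize(cv2.convertScaleAbs(f["frame"][120:270,230:430,::-1],alpha=1.5),(400,300));b=cv2.resize(g["frame"][:,:,::-1],(400,300))
cv2.imwrite("pics/p4.png",np.hstack([a,b]))
```

```text
(no output)
```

View pics/p4.png

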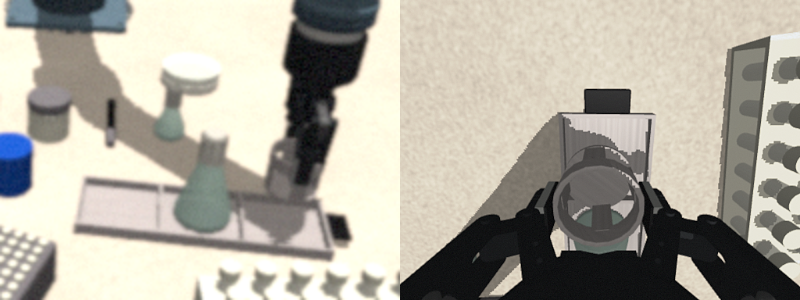

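The picture shows the large flask upright in the middle bay, and the clamp held level over the tab-side bay. Lowering.

Emit:
{"method": "carry_out", "body": {
  "deltas": [
    {"grip": -1, "x": 2, "y": 0, "z": -15, "spin": 0},
    {"grip": -1, "x": 0, "y": 0, "z": -16, "spin": 0},
    {"grip": -1, "x": 0, "y": 0, "z": -10, "spin": 0},
    {"grip": -1, "x": 0, "y": 0, "z": -5, "spin": 0},
    {"grip": -1, "x": 0, "y": 0, "z": -1, "spin": 0}
  ]
}}

```text
time_s: 10.53
tool_pos: [0.6224, 0.2856, 0.0269]
ee_rot: [-0.001, 0.727, 0.686, -0.002]
contact_force: [-0.5, 0.4, -2.0]
grip_width: 0.0577
```

Emit:
{"method": "carry_out", "body": {
  "deltas": [
    {"grip": -1, "x": 0, "y": 0, "z": -1, "spin": 0},
    {"grip": -1, "x": 0, "y": 0, "z": -1, "spin": 0},
    {"grip": -1, "x": 0, "y": 0, "z": -1, "spin": 0},
    {"grip": -1, "x": 0, "y": 0, "z": 0, "spin": 0},
    {"grip": -1, "x": 0, "y": 0, "z": 0, "spin": 0}
  ]
}}

```text
time_s: 10.95
tool_pos: [0.6241, 0.2864, 0.0268]
ee_rot: [0.0, 0.727, 0.686, 0.0]
contact_force: [-0.5, -1.1, -2.2]
grip_width: 0.0583
```

Emit:
{"method": "carry_out", "body": {
  "deltas": [
    {"grip": -1, "x": -1, "y": 0, "z": -0.7, "spin": 0},
    {"grip": -1, "x": 0, "y": 0, "z": -0.7, "spin": 0},
    {"grip": -1, "x": 0, "y": 0, "z": -0.3, "spin": 0},
    {"grip": -1, "x": 0, "y": 0, "z": 0, "spin": 0},
    {"grip": -1, "x": 0, "y": 0, "z": 0, "spin": 0}
  ]
}}

```text
time_s: 11.37
tool_pos: [0.6229, 0.2864, 0.0256]
ee_rot: [0.0, 0.727, 0.686, 0.0]
contact_force: [-2.8, -1.3, 5.9]
grip_width: 0.0582
```

Emit:
{"method": "carry_out", "body": {
  "deltas": [
    {"grip": 0.5, "x": 0, "y": 0, "z": 0, "spin": 0},
    {"grip": 0.7, "x": 0, "y": 0, "z": 0, "spin": 0},
    {"grip": 1, "x": 0, "y": 0, "z": 0, "spin": 0},
    {"grip": 1, "x": 0, "y": 0, "z": 0, "spin": 0},
    {"grip": 1, "x": 0, "y": 0, "z": 0, "spin": 0}
  ]
}}

```text
time_s: 11.78
tool_pos: [0.6229, 0.2864, 0.0246]
ee_rot: [0.0, 0.727, 0.686, -0.0]
contact_force: [-0.5, 0.9, 0.5]
grip_width: 0.0856
```

Emit:
{"method": "carry_out", "body": {
  "deltas": [
    {"grip": 1, "x": 0, "y": 0, "z": 10, "spin": 0},
    {"grip": 1, "x": 0, "y": 0, "z": 30, "spin": 0},
    {"grip": 1, "x": 0, "y": 0, "z": 40, "spin": 0},
    {"grip": 1, "x": 0, "y": 0, "z": 40, "spin": 0},
    {"grip": 1, "x": -10, "y": -16, "z": 20, "spin": 0}
  ]
}}

```text
time_s: 12.2
tool_pos: [0.6151, 0.2753, 0.1711]
ee_rot: [-0.0, 0.726, 0.687, 0.005]
contact_force: [0.3, 0.3, 1.2]
grip_width: 0.0857
```

Emit:
{"method": "carry_out", "body": {
  "deltas": [
    {"grip": 1, "x": -20, "y": -33, "z": 0, "spin": 0},
    {"grip": 1, "x": -20, "y": -33, "z": 0, "spin": 0},
    {"grip": 1, "x": -20, "y": -33, "z": 0, "spin": 0},
    {"grip": 1, "x": -20, "y": -33, "z": 0, "spin": 0},
    {"grip": 1, "x": -20, "y": -33, "z": 0, "spin": 0}
  ]
}}

```text
time_s: 12.62
tool_pos: [0.5118, 0.1039, 0.1654]
ee_rot: [0.0, 0.727, 0.686, 0.0]
contact_force: [0.9, -0.2, -0.3]
grip_width: 0.0853
```

Emit:
{"method": "carry_out", "body": {
  "deltas": [
    {"grip": 1, "x": -20, "y": -33, "z": 0, "spin": 0},
    {"grip": 1, "x": -20, "y": -33, "z": 0, "spin": 0},
    {"grip": 1, "x": -20, "y": -33, "z": 0, "spin": 0},
    {"grip": 1, "x": -6, "y": -8, "z": 0, "spin": 0},
    {"grip": 1, "x": 0, "y": 0, "z": 0, "spin": 0}
  ]
}}

```text
time_s: 13.03
tool_pos: [0.4452, -0.0049, 0.1651]
ee_rot: [0.001, 0.729, 0.685, -0.001]
contact_force: [1.0, -0.5, -0.5]
grip_width: 0.0853
```

Emit:
{"method": "carry_out", "body": {
  "deltas": [
    {"grip": 1, "x": 0, "y": 0, "z": -20, "spin": 0},
    {"grip": 1, "x": 0, "y": 0, "z": 0, "spin": 0},
    {"grip": 1, "x": 0, "y": 0, "z": 0, "spin": 0}
  ]
}}

```text
time_s: 13.28
tool_pos: [0.447, -0.0004, 0.1447]
ee_rot: [-0.001, 0.727, 0.687, -0.0]
contact_force: [0.9, 0.3, 0.7]
grip_width: 0.0855
```

Run:
```python
from cell import cams,arm
from h import *
g=cams.grab_frame("scene");f=cams.grab_frame("wrist");print(arm.get_state()["tool_pos"])
b=cv2.resize(f["frame"][:,:,::-1],(512,384)).copy()
t=np.linspace(0,6.28,50)
for z,r,c in((.06,.03,(0,0,255)),):
    q=proj(f,np.c_[.4464+r*np.cos(t),-.0021+r*np.sin(t),0*t+z]);cv2.polylines(b,[q.astype(int)],True,c,1)
a=cv2.resize(cv2.convertScaleAbs(g["frame"][120:280,260:420,::-1],alpha=1.5),(384,384))
o=np.hstack([a,b]);cv2.imwrite("pics/p5.png",cv2.resize(o,(800,343)))
print(proj(f,[[.4464,-.0021,.06],[.4464,.0079,.06]]))
```

```text
[ 0.44764228 -0.00049679  0.14536602]
[[254.36427213 201.2298126 ]
 [253.74416223 190.67103937]]
```

View pics/p5.png

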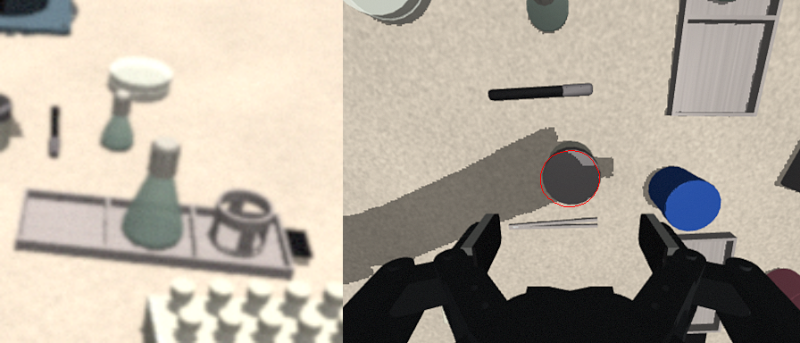

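The clamp and large flask stand upright in their bays, and the jar matches its overlay. Grip the jar.

Emit:
{"method": "carry_out", "body": {
  "deltas": [
    {"grip": 1, "x": -1, "y": -2, "z": -30, "spin": 0},
    {"grip": 1, "x": 0, "y": 0, "z": -40, "spin": 0},
    {"grip": 1, "x": 0, "y": 0, "z": -30, "spin": 0},
    {"grip": 1, "x": 0, "y": 0, "z": -10, "spin": 0},
    {"grip": 1, "x": 0, "y": 0, "z": -5, "spin": 0}
  ]
}}

```text
time_s: 13.8
tool_pos: [0.4454, -0.0031, 0.0288]
ee_rot: [-0.001, 0.727, 0.687, -0.001]
contact_force: [-0.7, -0.4, 0.4]
grip_width: 0.0855
```

Emit:
{"method": "carry_out", "body": {
  "deltas": [
    {"grip": 1, "x": 0, "y": 0, "z": 0, "spin": 0},
    {"grip": 0.3, "x": 0, "y": 0, "z": 0, "spin": 0},
    {"grip": 0, "x": 0, "y": 0, "z": 0, "spin": 0},
    {"grip": -1, "x": 0, "y": 0, "z": 0, "spin": 0},
    {"grip": -1, "x": 0, "y": 0, "z": 0, "spin": 0}
  ]
}}

```text
time_s: 14.22
tool_pos: [0.4474, -0.0036, 0.0315]
ee_rot: [0.001, 0.727, 0.686, 0.001]
contact_force: [-2.1, 0.7, 7.3]
grip_width: 0.0589
```

Emit:
{"method": "carry_out", "body": {
  "deltas": [
    {"grip": -1, "x": 0, "y": 0, "z": 0, "spin": 0},
    {"grip": -1, "x": 0, "y": 0, "z": 0, "spin": 0},
    {"grip": -1, "x": 0, "y": 0, "z": 0, "spin": 0},
    {"grip": -1, "x": 0, "y": 0, "z": 0, "spin": 0}
  ]
}}

```text
time_s: 14.55
tool_pos: [0.4474, -0.0036, 0.0315]
ee_rot: [0.001, 0.727, 0.686, 0.001]
contact_force: [-1.3, 0.5, 8.4]
grip_width: 0.0589
```

Emit:
{"method": "carry_out", "body": {
  "deltas": [
    {"grip": -1, "x": 0, "y": 0, "z": 10, "spin": 0},
    {"grip": -1, "x": 0, "y": 0, "z": 20, "spin": 0},
    {"grip": -1, "x": 0, "y": 0, "z": 20, "spin": 0},
    {"grip": -1, "x": 8, "y": 5, "z": 10, "spin": 0},
    {"grip": -1, "x": 20, "y": 12, "z": 0, "spin": 0}
  ]
}}

```text
time_s: 14.97
tool_pos: [0.4733, 0.0113, 0.0927]
ee_rot: [0.001, 0.728, 0.685, -0.0]
contact_force: [-0.0, -0.8, -0.8]
grip_width: 0.0591
```

Emit:
{"method": "carry_out", "body": {
  "deltas": [
    {"grip": -1, "x": 25, "y": 15, "z": 0, "spin": 0},
    {"grip": -1, "x": 25, "y": 15, "z": 0, "spin": 0},
    {"grip": -1, "x": 25, "y": 15, "z": 0, "spin": 0},
    {"grip": -1, "x": 25, "y": 15, "z": 0, "spin": 0},
    {"grip": -1, "x": 22, "y": 13, "z": 0, "spin": 0}
  ]
}}

```text
time_s: 15.38
tool_pos: [0.5976, 0.0874, 0.0914]
ee_rot: [0.0, 0.727, 0.686, 0.001]
contact_force: [-0.4, -0.4, -0.3]
grip_width: 0.0589
```

Emit:
{"method": "carry_out", "body": {
  "deltas": [
    {"grip": -1, "x": 10, "y": 6, "z": 0, "spin": 0},
    {"grip": -1, "x": 4, "y": 2, "z": 0, "spin": 0},
    {"grip": -1, "x": 0, "y": 0, "z": 0, "spin": 0},
    {"grip": -1, "x": 0, "y": 0, "z": 0, "spin": 0},
    {"grip": -1, "x": 0, "y": 0, "z": 0, "spin": 0}
  ]
}}

```text
time_s: 15.8
tool_pos: [0.6088, 0.0931, 0.0899]
ee_rot: [0.0, 0.728, 0.686, -0.001]
contact_force: [-0.6, -0.3, -0.6]
grip_width: 0.059
```

Emit:
{"method": "carry_out", "body": {
  "deltas": [
    {"grip": -1, "x": 1, "y": 1, "z": -20, "spin": 0},
    {"grip": -1, "x": 0, "y": 0, "z": -16, "spin": 0},
    {"grip": -1, "x": 0, "y": 0, "z": -10, "spin": 0},
    {"grip": -1, "x": 0, "y": 0, "z": -5, "spin": 0},
    {"grip": -1, "x": 0, "y": 0, "z": -1, "spin": 0}
  ]
}}

```text
time_s: 16.22
tool_pos: [0.6098, 0.0947, 0.0369]
ee_rot: [-0.0, 0.727, 0.686, -0.001]
contact_force: [0.7, 0.3, -0.6]
grip_width: 0.059
```

Emit:
{"method": "carry_out", "body": {
  "deltas": [
    {"grip": -1, "x": 0, "y": 0, "z": -1, "spin": 0},
    {"grip": -1, "x": 0, "y": 0, "z": -1, "spin": 0},
    {"grip": -1, "x": 0, "y": 0, "z": -1, "spin": 0},
    {"grip": -1, "x": 0, "y": 0, "z": 0, "spin": 0},
    {"grip": -1, "x": 0, "y": 0, "z": 0, "spin": 0}
  ]
}}

```text
time_s: 16.63
tool_pos: [0.6111, 0.0954, 0.0351]
ee_rot: [0.0, 0.727, 0.686, 0.0]
contact_force: [-0.1, 0.2, -0.9]
grip_width: 0.0587
```

Emit:
{"method": "carry_out", "body": {
  "deltas": [
    {"grip": -1, "x": 0, "y": 0, "z": -0.5, "spin": 0},
    {"grip": -1, "x": 0, "y": 0, "z": -0.5, "spin": 0},
    {"grip": -1, "x": 0, "y": 0, "z": 0, "spin": 0},
    {"grip": -1, "x": 0, "y": 0, "z": 0, "spin": 0}
  ]
}}

```text
time_s: 16.97
tool_pos: [0.6111, 0.0954, 0.0346]
ee_rot: [0.0, 0.727, 0.686, 0.0]
contact_force: [-2.0, -0.9, 6.4]
grip_width: 0.0587
```

Emit:
{"method": "carry_out", "body": {
  "deltas": [
    {"grip": 0.5, "x": 0, "y": 0, "z": 0, "spin": 0},
    {"grip": 0.7, "x": 0, "y": 0, "z": 0, "spin": 0},
    {"grip": 1, "x": 0, "y": 0, "z": 0, "spin": 0},
    {"grip": 1, "x": 0, "y": 0, "z": 0, "spin": 0},
    {"grip": 1, "x": 0, "y": 0, "z": 0, "spin": 0}
  ]
}}

```text
time_s: 17.38
tool_pos: [0.6109, 0.0953, 0.0336]
ee_rot: [-0.0, 0.727, 0.686, -0.0]
contact_force: [-0.5, 0.1, -0.4]
grip_width: 0.0858
```

Emit:
{"method": "carry_out", "body": {
  "deltas": [
    {"grip": 1, "x": 0, "y": 0, "z": 10, "spin": 0},
    {"grip": 1, "x": 0, "y": 0, "z": 30, "spin": 0},
    {"grip": 1, "x": 0, "y": 0, "z": 40, "spin": 0},
    {"grip": 1, "x": 0, "y": 0, "z": 40, "spin": 0},
    {"grip": 1, "x": -20, "y": 8, "z": 20, "spin": 0}
  ]
}}

```text
time_s: 17.8
tool_pos: [0.5959, 0.1021, 0.1793]
ee_rot: [0.003, 0.729, 0.685, 0.004]
contact_force: [1.0, 0.6, 1.4]
grip_width: 0.0852
```

Emit:
{"method": "carry_out", "body": {
  "deltas": [
    {"grip": 1, "x": -34, "y": 13, "z": 0, "spin": 0},
    {"grip": 1, "x": -36, "y": 14, "z": 0, "spin": 0},
    {"grip": 1, "x": -36, "y": 14, "z": 0, "spin": 0},
    {"grip": 1, "x": -34, "y": 13, "z": 0, "spin": 0},
    {"grip": 1, "x": -20, "y": 9, "z": 0, "spin": 0}
  ]
}}

```text
time_s: 18.22
tool_pos: [0.427, 0.1672, 0.1742]
ee_rot: [0.0, 0.726, 0.687, -0.001]
contact_force: [0.6, 0.1, -0.2]
grip_width: 0.0854
```

Emit:
{"method": "carry_out", "body": {
  "deltas": [
    {"grip": 1, "x": 0, "y": 0, "z": -20, "spin": 0},
    {"grip": 1, "x": 0, "y": 0, "z": 0, "spin": 0},
    {"grip": 1, "x": 0, "y": 0, "z": 0, "spin": 0},
    {"grip": 1, "x": 0, "y": 0, "z": 0, "spin": 0}
  ]
}}

```text
time_s: 18.55
tool_pos: [0.4318, 0.1662, 0.1544]
ee_rot: [0.0, 0.728, 0.686, 0.0]
contact_force: [-0.1, 0.6, 0.7]
grip_width: 0.0853
```

Run:
```python
from cell import cams,arm
from h import *
g=cams.grab_frame("scene");f=cams.grab_frame("wrist");print(arm.get_state()["tool_pos"])
b=f["frame"][:,:,::-1].copy()
t=np.linspace(0,6.28,50)
for z,r,c in((.076,.0115,(0,0,255)),(0,.0215,(0,255,0))):
    q=proj(f,np.c_[.4309+r*np.cos(t),.1664+r*np.sin(t),0*t+z]);cv2.polylines(b,[q.astype(int)],True,c,1)
a=cv2.resize(cv2.convertScaleAbs(g["frame"][120:280,260:420,::-1],alpha=1.5),(384,384))
o=np.hstack([a,b]);cv2.imwrite("pics/p6.png",cv2.resize(o,(800,343)))
```

```text
[0.43198715 0.16623158 0.15441055]
```

View pics/p6.png

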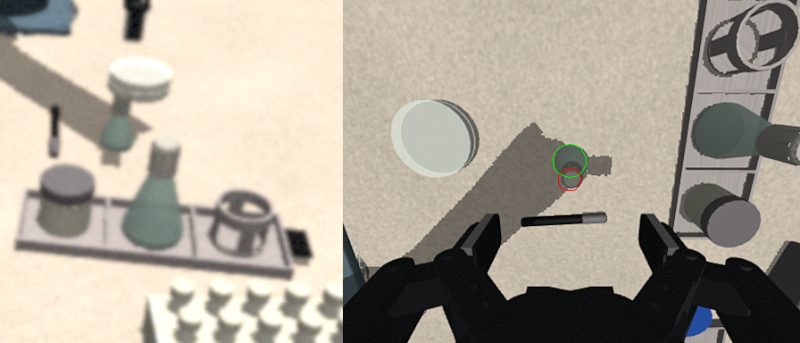

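The long kit is complete and upright, and the small-flask overlay matches. Grip it more softly.

Emit:
{"method": "carry_out", "body": {
  "deltas": [
    {"grip": 1, "x": -1, "y": 0.5, "z": -30, "spin": 0},
    {"grip": 1, "x": 0, "y": 0, "z": -36, "spin": 0},
    {"grip": 1, "x": 0, "y": 0, "z": -27, "spin": 0},
    {"grip": 1, "x": 0, "y": 0, "z": -10, "spin": 0},
    {"grip": 1, "x": 0, "y": 0, "z": -5, "spin": 0}
  ],
  "grip_force": 25
}}

```text
time_s: 19.07
tool_pos: [0.4295, 0.1665, 0.0446]
ee_rot: [-0.0, 0.727, 0.686, -0.001]
contact_force: [-0.3, 0.3, 0.8]
grip_width: 0.0854
```

Emit:
{"method": "carry_out", "body": {
  "deltas": [
    {"grip": 1, "x": 0, "y": 0, "z": 0, "spin": 0},
    {"grip": 0, "x": 0, "y": 0, "z": 0, "spin": 0},
    {"grip": -0.2, "x": 0, "y": 0, "z": 0, "spin": 0},
    {"grip": -1, "x": 0, "y": 0, "z": 0, "spin": 0},
    {"grip": -1, "x": 0, "y": 0, "z": 0, "spin": 0}
  ]
}}

```text
time_s: 19.48
tool_pos: [0.4306, 0.167, 0.0466]
ee_rot: [0.0, 0.727, 0.686, 0.001]
contact_force: [-0.2, 0.8, 0.4]
grip_width: 0.0388
```

Emit:
{"method": "carry_out", "body": {
  "deltas": [
    {"grip": -1, "x": 0, "y": 0, "z": 0, "spin": 0},
    {"grip": -1, "x": 0, "y": 0, "z": 0, "spin": 0},
    {"grip": -1, "x": 0, "y": 0, "z": 0, "spin": 0},
    {"grip": -1, "x": 0, "y": 0, "z": 0, "spin": 0},
    {"grip": -1, "x": 0, "y": 0, "z": 0, "spin": 0}
  ]
}}

```text
time_s: 19.9
tool_pos: [0.4302, 0.167, 0.046]
ee_rot: [0.0, 0.727, 0.686, 0.0]
contact_force: [-1.3, 0.6, 6.4]
grip_width: 0.0224
```

Emit:
{"method": "carry_out", "body": {
  "deltas": [
    {"grip": -1, "x": 0, "y": 0, "z": 10, "spin": 0},
    {"grip": -1, "x": 0, "y": 0, "z": 20, "spin": 0},
    {"grip": -1, "x": 0, "y": 0, "z": 25, "spin": 0},
    {"grip": -1, "x": 0, "y": 0, "z": 20, "spin": 0},
    {"grip": -1, "x": 0, "y": 0, "z": 15, "spin": 0}
  ]
}}

```text
time_s: 20.32
tool_pos: [0.43, 0.167, 0.1377]
ee_rot: [0.0, 0.727, 0.686, 0.001]
contact_force: [1.5, 0.3, -0.1]
grip_width: 0.0223
```

Emit:
{"method": "carry_out", "body": {
  "deltas": [
    {"grip": -1, "x": 6, "y": -13, "z": 0, "spin": 0},
    {"grip": -1, "x": 12, "y": -26, "z": 0, "spin": 0},
    {"grip": -1, "x": 15, "y": -33, "z": 0, "spin": 0},
    {"grip": -1, "x": 15, "y": -33, "z": 0, "spin": 0},
    {"grip": -1, "x": 15, "y": -33, "z": 0, "spin": 0}
  ]
}}

```text
time_s: 20.73
tool_pos: [0.493, 0.0274, 0.1363]
ee_rot: [0.0, 0.727, 0.687, -0.0]
contact_force: [-0.1, 0.6, -0.3]
grip_width: 0.0222
```

Emit:
{"method": "carry_out", "body": {
  "deltas": [
    {"grip": -1, "x": 15.5, "y": -33, "z": 0, "spin": 0},
    {"grip": -1, "x": 15.5, "y": -33, "z": 0, "spin": 0},
    {"grip": -1, "x": 15.5, "y": -33, "z": 0, "spin": 0},
    {"grip": -1, "x": 15.5, "y": -33, "z": 0, "spin": 0},
    {"grip": -1, "x": 15.5, "y": -33, "z": 0, "spin": 0}
  ]
}}

```text
time_s: 21.15
tool_pos: [0.5704, -0.138, 0.1361]
ee_rot: [-0.0, 0.727, 0.686, -0.0]
contact_force: [0.7, 1.2, -0.7]
grip_width: 0.0221
```

Emit:
{"method": "carry_out", "body": {
  "deltas": [
    {"grip": -1, "x": 15, "y": -33, "z": 0, "spin": 0},
    {"grip": -1, "x": 15, "y": -31, "z": 0, "spin": 0},
    {"grip": -1, "x": 10, "y": -21, "z": 0, "spin": 0},
    {"grip": -1, "x": 5, "y": -10, "z": 0, "spin": 0},
    {"grip": -1, "x": 0, "y": 0, "z": 0, "spin": 0}
  ]
}}

```text
time_s: 21.57
tool_pos: [0.6153, -0.2339, 0.1356]
ee_rot: [0.0, 0.729, 0.685, -0.0]
contact_force: [-0.3, 0.3, -0.2]
grip_width: 0.0226
```

Emit:
{"method": "carry_out", "body": {
  "deltas": [
    {"grip": -1, "x": 0, "y": 0, "z": 0, "spin": 0},
    {"grip": -1, "x": 0, "y": 0, "z": 0, "spin": 0},
    {"grip": -1, "x": 0, "y": 0, "z": 0, "spin": 0},
    {"grip": -1, "x": 0, "y": 0, "z": 0, "spin": 0}
  ]
}}

```text
time_s: 21.9
tool_pos: [0.6152, -0.2293, 0.1359]
ee_rot: [-0.0, 0.726, 0.687, 0.0]
contact_force: [-0.3, -0.2, -0.0]
grip_width: 0.0228
```

Emit:
{"method": "carry_out", "body": {
  "deltas": [
    {"grip": -1, "x": 0, "y": -1, "z": -25, "spin": 0},
    {"grip": -1, "x": 0, "y": 0, "z": -30, "spin": 0},
    {"grip": -1, "x": 0, "y": 0, "z": -18, "spin": 0},
    {"grip": -1, "x": 0, "y": 0, "z": -8, "spin": 0},
    {"grip": -1, "x": 0, "y": 0, "z": -2, "spin": 0}
  ]
}}

```text
time_s: 22.32
tool_pos: [0.6142, -0.2311, 0.0512]
ee_rot: [-0.001, 0.727, 0.687, -0.001]
contact_force: [0.1, -0.2, 0.4]
grip_width: 0.0221
```

Emit:
{"method": "carry_out", "body": {
  "deltas": [
    {"grip": -1, "x": 0, "y": 0, "z": -1, "spin": 0},
    {"grip": -1, "x": 0, "y": 0, "z": -1, "spin": 0},
    {"grip": -1, "x": 0, "y": 0, "z": 0, "spin": 0},
    {"grip": -1, "x": 0, "y": 0, "z": 0, "spin": 0},
    {"grip": -1, "x": 0, "y": 0, "z": 0, "spin": 0}
  ]
}}

```text
time_s: 22.73
tool_pos: [0.6159, -0.2324, 0.0516]
ee_rot: [0.001, 0.727, 0.686, 0.0]
contact_force: [0.5, 0.8, -0.7]
grip_width: 0.0228
```

Emit:
{"method": "carry_out", "body": {
  "deltas": [
    {"grip": -1, "x": 0, "y": 0, "z": -1, "spin": 0},
    {"grip": -1, "x": 0, "y": 0, "z": -1, "spin": 0},
    {"grip": -1, "x": 0, "y": 0, "z": -0.7, "spin": 0},
    {"grip": -1, "x": 0, "y": 0, "z": 0, "spin": 0},
    {"grip": -1, "x": 0, "y": 0, "z": 0, "spin": 0}
  ]
}}

```text
time_s: 23.15
tool_pos: [0.6162, -0.2324, 0.0489]
ee_rot: [0.001, 0.727, 0.686, 0.0]
contact_force: [-1.0, -0.0, 5.3]
grip_width: 0.0223
```

Emit:
{"method": "carry_out", "body": {
  "deltas": [
    {"grip": -0.3, "x": 0, "y": 0, "z": 0, "spin": 0},
    {"grip": 0, "x": 0, "y": 0, "z": 0, "spin": 0},
    {"grip": 0.5, "x": 0, "y": 0, "z": 0, "spin": 0},
    {"grip": 1, "x": 0, "y": 0, "z": 0, "spin": 0},
    {"grip": 1, "x": 0, "y": 0, "z": 0, "spin": 0}
  ]
}}

```text
time_s: 23.57
tool_pos: [0.6151, -0.2321, 0.0477]
ee_rot: [-0.0, 0.727, 0.686, -0.0]
contact_force: [1.1, 0.2, 0.3]
grip_width: 0.0764
```

Emit:
{"method": "carry_out", "body": {
  "deltas": [
    {"grip": 1, "x": 0, "y": 0, "z": 15, "spin": 0},
    {"grip": 1, "x": 0, "y": 0, "z": 35, "spin": 0},
    {"grip": 1, "x": 0, "y": 0, "z": 40, "spin": 0},
    {"grip": 1, "x": 0, "y": 0, "z": 40, "spin": 0},
    {"grip": 1, "x": -20, "y": -9, "z": 20, "spin": 0}
  ]
}}

```text
time_s: 23.98
tool_pos: [0.6008, -0.2381, 0.2048]
ee_rot: [0.004, 0.726, 0.688, 0.004]
contact_force: [0.3, 0.5, 1.4]
grip_width: 0.0855
```

Emit:
{"method": "carry_out", "body": {
  "deltas": [
    {"grip": 1, "x": -36, "y": -16, "z": 0, "spin": 0},
    {"grip": 1, "x": -36, "y": -16, "z": 0, "spin": 0},
    {"grip": 1, "x": -36, "y": -16, "z": 0, "spin": 0},
    {"grip": 1, "x": -36, "y": -16, "z": 0, "spin": 0},
    {"grip": 1, "x": -36, "y": -16, "z": 0, "spin": 0}
  ]
}}

```text
time_s: 24.4
tool_pos: [0.4137, -0.3217, 0.1991]
ee_rot: [0.001, 0.727, 0.686, -0.0]
contact_force: [0.3, -0.3, 0.6]
grip_width: 0.0853
```

Emit:
{"method": "carry_out", "body": {
  "deltas": [
    {"grip": 1, "x": -12, "y": -6, "z": 0, "spin": 0},
    {"grip": 1, "x": 0, "y": 0, "z": 0, "spin": 0},
    {"grip": 1, "x": 0, "y": 0, "z": 0, "spin": 0},
    {"grip": 1, "x": 0, "y": 0, "z": 0, "spin": 0},
    {"grip": 1, "x": 0, "y": 0, "z": 0, "spin": 0}
  ]
}}

```text
time_s: 24.82
tool_pos: [0.4051, -0.3261, 0.1985]
ee_rot: [0.0, 0.726, 0.687, 0.001]
contact_force: [1.1, 0.1, -0.4]
grip_width: 0.0856
```

Run:
```python
from cell import cams,arm
from h import *
g=cams.grab_frame("scene");f=cams.grab_frame("wrist");print(arm.get_state()["tool_pos"])
b=f["frame"][:,:,::-1].copy()
t=np.linspace(0,6.28,50)
for z,r,c in((.105,.023,(0,0,255)),(0,.028,(0,255,0))):
    q=proj(f,np.c_[.4043+r*np.cos(t),-.327+r*np.sin(t),0*t+z]);cv2.polylines(b,[q.astype(int)],True,c,1)
a=cv2.resize(cv2.convertScaleAbs(g["frame"][110:270,100:260,::-1],alpha=1.5),(384,384))
o=np.hstack([a,b]);cv2.imwrite("pics/p7.png",cv2.resize(o,(800,343)))
```

```text
[ 0.4046649  -0.32624834  0.19813761]
```

View pics/p7.png

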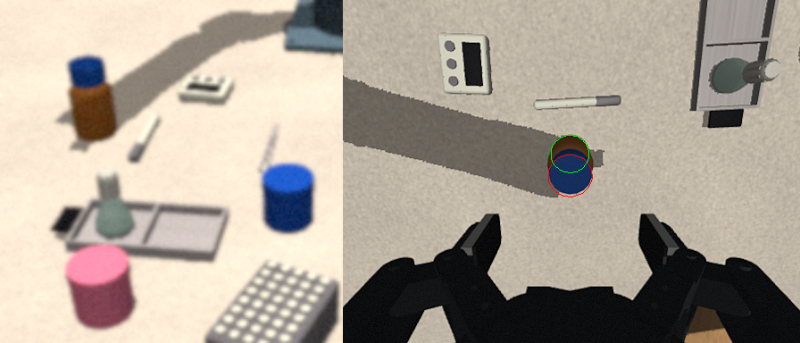

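The small flask stands upright in the tab-side bay, and the bottle overlay matches within about 1 mm. Grip the bottle by its cap.

Emit:
{"method": "carry_out", "body": {
  "deltas": [
    {"grip": 1, "x": 0, "y": 0, "z": -35, "spin": 0},
    {"grip": 1, "x": 0, "y": 0, "z": -40, "spin": 0},
    {"grip": 1, "x": 0, "y": 0, "z": -33, "spin": 0},
    {"grip": 1, "x": 0, "y": 0, "z": -14, "spin": 0},
    {"grip": 1, "x": 0, "y": 0, "z": -6, "spin": 0}
  ],
  "grip_force": 40
}}

```text
time_s: 25.33
tool_pos: [0.4025, -0.3253, 0.0672]
ee_rot: [-0.002, 0.727, 0.687, -0.0]
contact_force: [-0.0, 0.9, 0.4]
grip_width: 0.0854
```

Emit:
{"method": "carry_out", "body": {
  "deltas": [
    {"grip": 1, "x": 0, "y": 0, "z": 0, "spin": 0},
    {"grip": 0.3, "x": 0, "y": 0, "z": 0, "spin": 0},
    {"grip": 0.1, "x": 0, "y": 0, "z": 0, "spin": 0},
    {"grip": -1, "x": 0, "y": 0, "z": 0, "spin": 0},
    {"grip": -1, "x": 0, "y": 0, "z": 0, "spin": 0}
  ]
}}

```text
time_s: 25.75
tool_pos: [0.4045, -0.3279, 0.0714]
ee_rot: [0.001, 0.727, 0.686, 0.0]
contact_force: [1.1, -0.0, 4.8]
grip_width: 0.0451
```

Emit:
{"method": "carry_out", "body": {
  "deltas": [
    {"grip": -1, "x": 0, "y": 0, "z": 0, "spin": 0},
    {"grip": -1, "x": 0, "y": 0, "z": 0, "spin": 0},
    {"grip": -1, "x": 0, "y": 0, "z": 0, "spin": 0},
    {"grip": -1, "x": 0, "y": 0, "z": 0, "spin": 0},
    {"grip": -1, "x": 0, "y": 0, "z": 0, "spin": 0}
  ]
}}

```text
time_s: 26.17
tool_pos: [0.4044, -0.3279, 0.0714]
ee_rot: [0.001, 0.727, 0.686, 0.0]
contact_force: [1.0, -0.3, 6.5]
grip_width: 0.045
```

Emit:
{"method": "carry_out", "body": {
  "deltas": [
    {"grip": -1, "x": 0, "y": 0, "z": 10, "spin": 0},
    {"grip": -1, "x": 0, "y": 0, "z": 20, "spin": 0},
    {"grip": -1, "x": 0, "y": 0, "z": 30, "spin": 0},
    {"grip": -1, "x": 0, "y": 0, "z": 20, "spin": 0},
    {"grip": -1, "x": 0, "y": 5, "z": 15, "spin": 0}
  ]
}}

```text
time_s: 26.58
tool_pos: [0.4036, -0.3234, 0.1676]
ee_rot: [0.001, 0.728, 0.686, -0.0]
contact_force: [0.8, -0.0, -2.4]
grip_width: 0.045
```

Emit:
{"method": "carry_out", "body": {
  "deltas": [
    {"grip": -1, "x": 10, "y": 15, "z": 0, "spin": 0},
    {"grip": -1, "x": 18, "y": 25, "z": 0, "spin": 0},
    {"grip": -1, "x": 22, "y": 25, "z": 0, "spin": 0},
    {"grip": -1, "x": 24, "y": 25, "z": 0, "spin": 0},
    {"grip": -1, "x": 24, "y": 22, "z": 0, "spin": 0}
  ]
}}

```text
time_s: 27.0
tool_pos: [0.5017, -0.2086, 0.1658]
ee_rot: [-0.0, 0.727, 0.686, -0.0]
contact_force: [0.7, 0.2, -3.3]
grip_width: 0.0453
```

Emit:
{"method": "carry_out", "body": {
  "deltas": [
    {"grip": -1, "x": 28, "y": 20, "z": 0, "spin": 0},
    {"grip": -1, "x": 28, "y": 15, "z": 0, "spin": 0},
    {"grip": -1, "x": 28, "y": 14, "z": 0, "spin": 0},
    {"grip": -1, "x": 20, "y": 8, "z": 0, "spin": 0},
    {"grip": -1, "x": 9, "y": 3, "z": 0, "spin": 0}
  ]
}}

```text
time_s: 27.42
tool_pos: [0.6169, -0.1471, 0.1658]
ee_rot: [0.0, 0.726, 0.688, 0.001]
contact_force: [-0.2, 1.7, -1.4]
grip_width: 0.0451
```

Emit:
{"method": "carry_out", "body": {
  "deltas": [
    {"grip": -1, "x": 0, "y": 0, "z": 0, "spin": 0},
    {"grip": -1, "x": 0, "y": 0, "z": 0, "spin": 0},
    {"grip": -1, "x": 0, "y": 0, "z": 0, "spin": 0},
    {"grip": -1, "x": 0, "y": 0, "z": 0, "spin": 0}
  ]
}}

```text
time_s: 27.75
tool_pos: [0.6129, -0.1517, 0.165]
ee_rot: [-0.0, 0.728, 0.686, -0.001]
contact_force: [0.4, -0.1, -1.1]
grip_width: 0.0449
```

Emit:
{"method": "carry_out", "body": {
  "deltas": [
    {"grip": -1, "x": 1, "y": 0, "z": -25, "spin": 0},
    {"grip": -1, "x": 0, "y": 0, "z": -30, "spin": 0},
    {"grip": -1, "x": 0, "y": 0, "z": -20, "spin": 0},
    {"grip": -1, "x": 0, "y": 0, "z": -9, "spin": 0},
    {"grip": -1, "x": 0, "y": 0, "z": -2, "spin": 0}
  ]
}}

```text
time_s: 28.17
tool_pos: [0.6133, -0.1508, 0.0772]
ee_rot: [-0.001, 0.728, 0.686, -0.001]
contact_force: [-0.6, 0.0, -2.4]
grip_width: 0.0452
```

Emit:
{"method": "carry_out", "body": {
  "deltas": [
    {"grip": -1, "x": 0, "y": 0, "z": -1, "spin": 0},
    {"grip": -1, "x": 0, "y": 0, "z": -1, "spin": 0},
    {"grip": -1, "x": 0, "y": 0, "z": -1, "spin": 0},
    {"grip": -1, "x": 0, "y": 0, "z": 0, "spin": 0},
    {"grip": -1, "x": 0, "y": 0, "z": 0, "spin": 0}
  ]
}}

```text
time_s: 28.58
tool_pos: [0.6158, -0.1503, 0.0768]
ee_rot: [0.001, 0.727, 0.686, 0.0]
contact_force: [0.6, -0.3, -2.8]
grip_width: 0.0453
```

Emit:
{"method": "carry_out", "body": {
  "deltas": [
    {"grip": -1, "x": 0, "y": 0, "z": -1, "spin": 0},
    {"grip": -1, "x": 0, "y": 0, "z": -0.8, "spin": 0},
    {"grip": -1, "x": 0, "y": 0, "z": -0.7, "spin": 0},
    {"grip": -1, "x": 0, "y": 0, "z": 0, "spin": 0},
    {"grip": -1, "x": 0, "y": 0, "z": 0, "spin": 0}
  ]
}}

```text
time_s: 29.0
tool_pos: [0.6158, -0.1502, 0.0745]
ee_rot: [0.0, 0.727, 0.686, 0.0]
contact_force: [-1.2, 1.5, 4.5]
grip_width: 0.0451
```

Contact as expected. Release, retreat upward and back, and take a final look.

Emit:
{"method": "carry_out", "body": {
  "deltas": [
    {"grip": 0.25, "x": 0, "y": 0, "z": 0, "spin": 0},
    {"grip": 0.5, "x": 0, "y": 0, "z": 0, "spin": 0},
    {"grip": 1, "x": 0, "y": 0, "z": 0, "spin": 0},
    {"grip": 1, "x": 0, "y": 0, "z": 0, "spin": 0},
    {"grip": 1, "x": 0, "y": 0, "z": 0, "spin": 0}
  ]
}}

```text
time_s: 29.42
tool_pos: [0.6154, -0.1502, 0.0734]
ee_rot: [-0.0, 0.727, 0.686, -0.0]
contact_force: [-0.9, 0.2, 0.5]
grip_width: 0.0856
```

Emit:
{"method": "carry_out", "body": {
  "deltas": [
    {"grip": 1, "x": 0, "y": 0, "z": 15, "spin": 0},
    {"grip": 1, "x": 0, "y": 0, "z": 35, "spin": 0},
    {"grip": 1, "x": 0, "y": 0, "z": 40, "spin": 0},
    {"grip": 1, "x": 0, "y": 0, "z": 40, "spin": 0},
    {"grip": 1, "x": -30, "y": 0, "z": 10, "spin": 0}
  ]
}}

```text
time_s: 29.83
tool_pos: [0.593, -0.1492, 0.2219]
ee_rot: [0.006, 0.727, 0.687, 0.005]
contact_force: [0.1, 0.4, 1.5]
grip_width: 0.0852
```

Emit:
{"method": "carry_out", "body": {
  "deltas": [
    {"grip": 1, "x": -35, "y": 0, "z": 0, "spin": 0},
    {"grip": 1, "x": -35, "y": 0, "z": 0, "spin": 0},
    {"grip": 1, "x": -35, "y": 0, "z": 0, "spin": 0},
    {"grip": 1, "x": -20, "y": 0, "z": 0, "spin": 0},
    {"grip": 1, "x": 0, "y": 0, "z": 0, "spin": 0}
  ]
}}

```text
time_s: 30.25
tool_pos: [0.4559, -0.1508, 0.2141]
ee_rot: [-0.0, 0.728, 0.686, -0.002]
contact_force: [-0.3, -0.9, 0.4]
grip_width: 0.0856
```

Run:
```python
from cell import cams,arm
from h import *
g=cams.grab_frame("scene");f=cams.grab_frame("top");s=arm.get_state();print(s["tool_pos"],s["contact_force"])
a=cv2.resize(cv2.convertScaleAbs(g["frame"][130:270,110:420,::-1],alpha=1.6),(800,361))
b=cv2.resize(cv2.convertScaleAbs(f["frame"][150:235,100:385,::-1],alpha=2.2),(800,239))
cv2.imwrite("pics/fin.png",np.vstack([a,b]))
```

```text
[ 0.46056453 -0.15053004  0.21467857] [0.92777814 0.24453183 1.01861834]
```

View pics/fin.png

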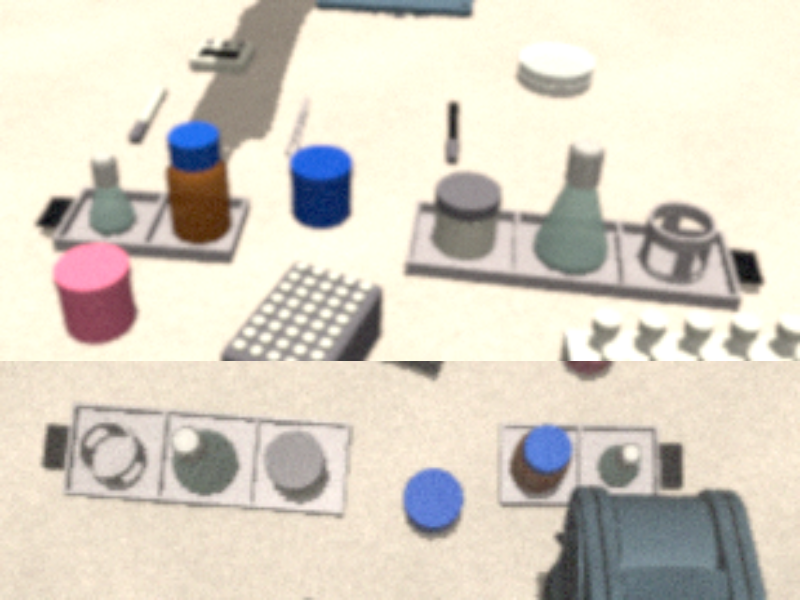

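All five stand upright in the right bays, the blue and pink jars are untouched and the arm is clear. Handing in.

```bash
python3 -c "
from cell import arm
print(arm.sign_off())"
```

```text
the job is handed in; nothing more can be done
None
```

Both kits are made up and the job is handed in, at about 30 s on the robot's clock against the 131 s limit.

- **Long tray:** the large flask is in the middle bay, the clamp in the bay next to the tab, and the squat jar at the other end.
- **Short tray:** the small flask is in the bay next to the tab, and the capped bottle in the other.

I lowered each item slowly until the arm felt the bay floor (4.5–6.4 N), then let go. The last scene and top pictures show all five upright inside their bays, the blue and pink look-alikes not moved, and the arm clear of everything.

**Check that disagreed:** the first estimate of the clamp's position was off by about 6–8 mm. The fixed cameras then put it at y = 0.332 m and the wrist camera at about 0.335 m. I aimed for 0.333 m; the tool settled at about 0.335 m and the clamp was held without trouble. No check failed at the end.

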